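# Push a spent cap through the sprung scrap flap

## Robot

A 6-joint arm with a two-finger parallel gripper is mounted at the origin on the work surface. World frame = base frame: x ahead of the robot, y to its left, z up, the work surface at z = 0. Lengths are in mm, angles in rad, forces in N, time in s.
With the tool pointing down it reaches from about 325 to 900 mm from the base axis. Payload 6.1 kg.
Tool frame: the origin (TCP) lies at the very end of the fingers, on their centre line; the grasp point (between the pads) lies 19 mm behind it (arm.grasp_offset is the distance from the TCP to the grasp point, in mm); y points along the fingers, x is the direction in which the jaws open and shut, and the axes are right-handed (so a half turn about y gives the same grasp; the last joint's range is limited). The gripper opens to 87 mm and grips with 3 to 60 N. Pads are 19 mm wide; open, the fingers measure 117 mm over their backs; the gripper's body (75 mm by 190 mm) begins 51 mm behind the grasp point.
Start: joints at [1.069, 0.22, 1.526, -0, 1.395, -0.126], TCP at [229.383, 581.377, 199.038] pointing down, gripper open.
Joint ranges: [-2.98, 2.98], [-0.91, 2.08], [0.09, 2.57], [-1.24, 4.39], [0.2, 2.65], [-2.68, 2.68]. Speed limits (rad/s): [2.57, 2.57, 3.01, 3.14, 3.14, 3.14].

## Interface

Orientations are given as a unit quaternion [x, y, z, w].
In Python, from cell import arm, eyes, ticket gives the robot as it stands.
- The arm moves only by the shell command python3 -m creep 'ROWS' [OPENING] [FORCE]. ROWS is a JSON object of lists of equal length, an entry for each row: "offset": the shift along the tool's x, y, z in cm, a list of three; "yaw": the turn about the tool's y in rad. In form: {"offset": [[x, y, z], ...], "yaw": [yaw, ...]}. A call has 1 to 8 rows; each row shifts and turns the commanded pose from where the row before left it, along the tool's axes as they then stand; what a row does not reach is not made up. A row lasts 1/12 s, in which the tool goes at most 41.7 mm and 7.16 degrees, less where a joint would pass 70% of its speed; a pose out of reach is approached as far as the arm can. A call with a gripper value outside its range is refused whole. OPENING is the closure in counts, from 0 (fully open) to 255 (shut), set as the call begins (- or left out, the last holds). The fingers move at their own pace and stop on an object; FORCE is the grip in N (left out, the last holds). Time passes only in rows, so rows that do not move let the fingers close. It gives the time, the measured TCP pose, the force and the opening at its end, in the units of the state.
- arm.get_state(): the state, without advancing time (a new reading comes with each control period).
- eyes.get_image(name): name is "scene" or "top"; returns the picture (400x640x3 uint8, red, green, blue); there is no depth.
- eyes.get_calibration(name): a dict with "fovy" (degrees; the focal length in pixels is half the picture's height over the tangent of half this angle, whatever the lens; pixels are square), "cx", "cy" (the principal point, pixels), "R" (3x3) and "t" (3): a world point X has camera coordinates R X + t. Camera axes: x right, y down, z forward; pixel columns grow to the right and rows downward; lengths in mm; the calibration is good to about 2 mm. A picture is of the moment at which its call begins. get_calibration takes no time and is no camera call.
- ticket.job_done(): hands the job in, once; it reports no verdict.
The state is a dict: "t": time; "joint_pos": joint angles; "qvel": joint speeds; "tau": joint torques, N m; "position": TCP position; "tcp_rot": TCP orientation; "wrist_force": force on the tool from outside, world axes, zero at the start; "torque": the same for the moment, N m; "width": finger opening in mm.
Only numpy, scipy, OpenCV 4.12 (cv2) and the standard library are available. Lean on these libraries where they do the work, as an engineer would, in place of code of your own. Each camera call takes 0.05 s, during which the arm holds its last target. There are 200 camera calls.

## Task

Push the loose twist cap that lies on the prep station through the self-closing scrap flap into the drawer below: press the flap open with one finger while the cap is still on the worktop behind it, keep it held down, and with the other finger push the cap over the edge into the opening. Do not pick up or pinch the cap and do not shove it onto the shut flap; leave everything else where it stands, and finally let the flap spring shut with the cap inside.

Things in the scene. Friction and masses are not known exactly. Their poses are not given: they have to be found in the camera images.
- station: Prep station, fixed on the counter: an oak-veneer box 370 mm deep (x) and 440 mm broad (y) with a 20 mm white quartz worktop, level and bare round the flap, 160 mm above the counter. A shallow drawer inside has its floor about 135 mm below the worktop. Origin: centre of its underside; +x points away from its front (drawer handle at -x), +y to its left, z up.
- chute_edge (a point): Middle of the rear edge of the flap opening, level with the worktop, axes as the station's. From here the opening runs 140 mm towards -x and 80 mm to either side in y; the worktop reaches 200 mm behind this point (+x) and 30 mm in front of the opening. The steel frame round the opening and the shut flap are flush with the worktop.
- flap (a joint): Angle (rad) of the steel flap filling the opening, hinged along the FRONT (-x) edge of the opening: 0 is shut and flush, positive swings its rear edge down, 1.0 is the stop. A spring shuts it when let go: about 1 N starts it at the rear edge, 2 to 5 N farther open or nearer the hinge; the cap's weight does not open it. Pressed 35 mm deep it opens 0.27 rad near the rear edge, 0.46 half-way.
- flap_lip (a point): Middle of the flap's free rear edge, on its upper face, moving with the flap (a plate 137 mm long in x, 156 mm wide in y, 3 mm thick). Shut, it lies 2 mm in front of chute_edge.
- cap: The loose twist cap: a plain aluminium disc with a ribbed skirt, 38 mm across and 15 mm high, about 18 g, lying flat on the station's worktop behind the flap, 35 to 105 mm behind the opening's rear edge and within the flap's width. Origin at the centre of its underside, z up. It is the only cap not on a jar.
- jar_1: empty amber glass jar with its twist cap screwed on, 52 mm across and 85 mm tall, origin at the centre of its underside; stands on the station's worktop to one side of the flap and cap.
- jar_2: empty amber glass jar with its twist cap screwed on, 52 mm across and 85 mm tall, origin at the centre of its underside; stands on the station's worktop to one side of the flap and cap.
- jar_3: empty amber glass jar with its twist cap screwed on, 52 mm across and 85 mm tall, origin at the centre of its underside; stands on the counter left of the station.
- pinch_bowl: small white ceramic bowl, 64 mm across and 28 mm high, on a rear corner of the station's worktop, origin at the centre of its underside.
- mortar: grey stoneware mortar, 130 mm across and 85 mm tall, on the counter right of the station, origin at the centre of its underside.
- pestle: grey stoneware pestle lying on the counter near the mortar, 143 mm long along its x, 37 mm thick, origin on its underside near the middle.
- spatula: wooden spatula lying on the counter at the left, along its x, origin on its underside.

How it is judged:
By the outcome, as a careful person would: the job done as asked, in the order asked, and still so for the second after the job is handed in, with the robot touching nothing.
It also fails if it takes over 51 s, if anything falls off the work surface, if the arm or the gripper's body presses on something with over 40 N, if the wrist force passes 120 N, or if a joint passes its speed limit or range.

## Working session

There is one attempt and no reset: what is moved stays moved. The work goes in short steps, Python scripts to look and compute and a shell command to move; the robot and the scene stay as the last step left them, time stands still between calls to the robot, and variables do not carry over. Pictures are saved under pics/ and viewed, about 8 in all and at most 12, crops included, and the job is handed in when it is done.

```bash
mkdir -p pics; ls; python3 - <<'E'
from cell import arm, eyes
import cv2
for n in ("top","scene"):
    cv2.imwrite(f"pics/{n}0.png",eyes.get_image(n)[:,:,::-1])
    print(n,eyes.get_calibration(n))
print(arm.get_state())
E
```

```text
pics
top {'fovy': 45.09500145903355, 'cx': 317.9090384744938, 'cy': 207.61832077726697, 'R': array([[ 0.00377224, -0.99967364,  0.02526614],
       [-0.9909729 , -0.00712296, -0.133873  ],
       [ 0.13400928, -0.02453306, -0.99067636]]), 't': array([  22.23795258,  561.33946851, 1560.09627925])}
scene {'fovy': 55.2784031937833, 'cx': 318.3689078334914, 'cy': 198.6254771500346, 'R': array([[ 0.72373986,  0.69001083,  0.00925639],
       [ 0.52495842, -0.54181392, -0.65639648],
       [-0.44790543,  0.47991951, -0.75435932]]), 't': array([-437.25987957, -188.48786815, 1523.36599499])}
{'t': 0.1, 'joint_pos': array([ 1.06890141e+00,  2.21141197e-01,  1.52747501e+00, -1.49581270e-05,
        1.39469842e+00, -1.26118331e-01]), 'qvel': array([ 0.00093028, -0.00087648, -0.00231681,  0.00059118,  0.00119909,
        0.00024809]), 'tau': array([ 2.34576881e-03, -4.95945239e+01, -3.88519657e+01,  7.03590293e-02,
        5.16077410e-02, -5.30996090e-05]), 'position': array([229.10610751, 580.86224176, 198.06192083]), 'tcp_rot': array([ 0.58487319,  0.39726862, -0.39834871, -0.58431096]), 'wrist_force': array([ 0.26783746, -0.42773536, -0.05390088]), 'torque': array([-0.00884305,  0.00060173,  0.01059394]), 'width': 86.48527483598552}
```

View pics/top0.png

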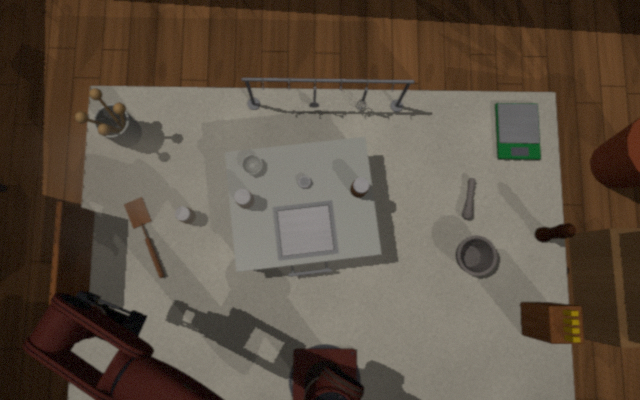

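View pics/scene0.png

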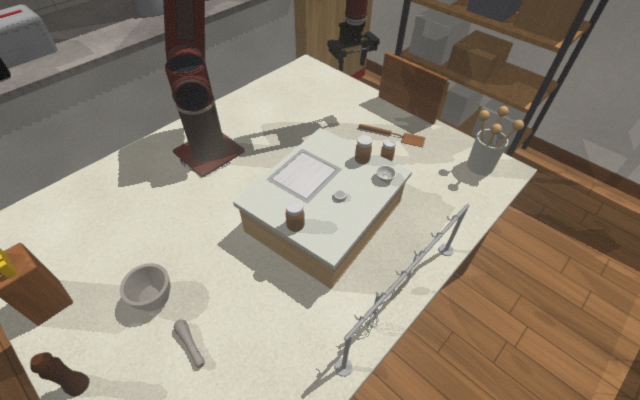

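The top view shows the flap at about (305,230), the cap at (304,181), the jars at (244,198) and (360,187), and the bowl at (253,165). Next I'll measure these.

```bash
cat > h.py <<'E'
import numpy as np, cv2
from cell import eyes, arm
def cal(n):
    c=eyes.get_calibration(n); f=200/np.tan(np.radians(c["fovy"]/2)); return c,f
def ray(n,u,v,z):
    c,f=cal(n); R,t=np.array(c["R"]),np.array(c["t"])
    o=-R.T@t; d=R.T@np.array([(u-c["cx"])/f,(v-c["cy"])/f,1]); return o+d*(z-o[2])/d[2]
def proj(n,X):
    c,f=cal(n); p=c["R"]@np.array(X)+c["t"]; return np.array([c["cx"]+f*p[0]/p[2],c["cy"]+f*p[1]/p[2]])
E
python3 - <<'E'
from h import *
a=cv2.imread("pics/top0.png"); b=cv2.imread("pics/scene0.png")
A=cv2.resize(a[130:280,220:390],None,fx=4,fy=4,interpolation=cv2.INTER_CUBIC)
cv2.imwrite("pics/topc.png",A)
B=cv2.resize(b[130:290,230:420],None,fx=4,fy=4,interpolation=cv2.INTER_CUBIC)
cv2.imwrite("pics/scc.png",B)
E
```

```text
(no output)
```

View pics/topc.png

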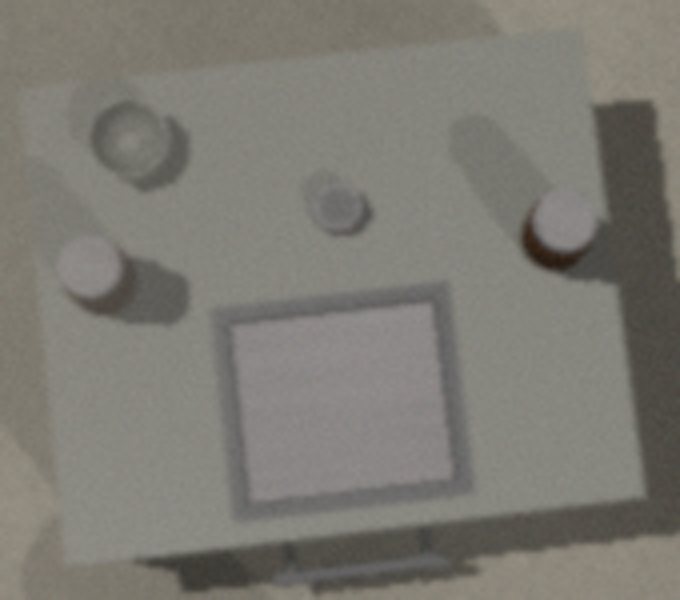

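View pics/scc.png

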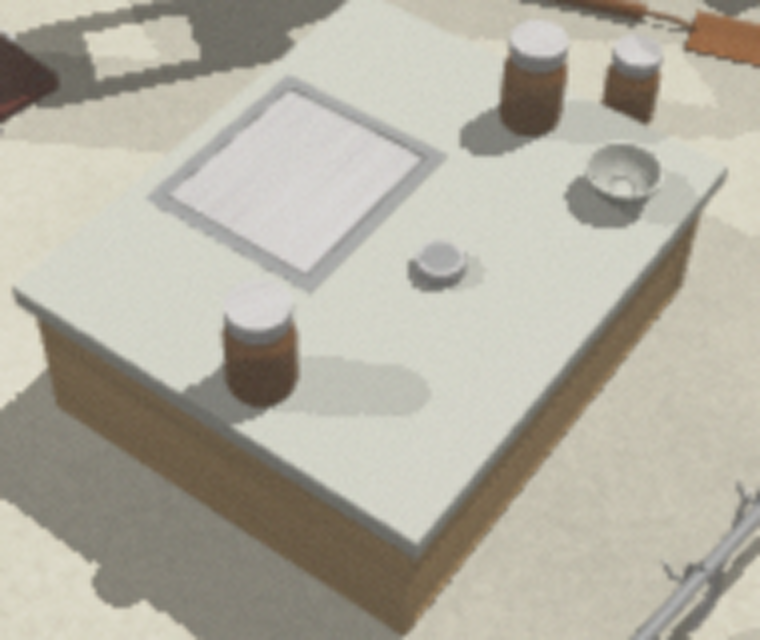

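The crops show the flap's four corners, the cap's top face at (341,208) in the top crop and (440,260) in the scene crop, and both jars. I'll cast rays at z=160 for the flap and station, and z=175 for the cap top.

```bash
python3 - <<'E'
from h import *
np.set_printoptions(precision=1,suppress=True)
T=lambda p,z:ray("top",(p[0]+.5)/4-.5+220,(p[1]+.5)/4-.5+130,z)
S=lambda p,z:ray("scene",(p[0]+.5)/4-.5+230,(p[1]+.5)/4-.5+130,z)
F=[T(p,160) for p in [(232,326),(434,303),(454,480),(250,502)]]
FS=[S(p,160) for p in [(424,157),(303,272),(172,196),(294,90)]]
W=[T(p,160) for p in [(18,90),(580,28),(645,497),(66,563)]]
for n,L in (("flapT RL,RR,FR,FL",F),("flapS",FS),("station",W)):
    print(n,np.array(L)[:,:2].tolist(), "sides",[np.linalg.norm(L[i]-L[(i+1)%4]) for i in range(4)])
    l=L[0]+L[3]-L[1]-L[2]; x=L[0]+L[1]-L[2]-L[3]
    print("  yaw",np.arctan2(-l[0],l[1]),np.arctan2(x[1],x[0]),"center",sum(L)/4)
print("cap",T((341,208),175),S((440,260),175))
print("jars T",T((92,265),245),T((563,222),245)," S",S((538,45),245),S((259,310),245))
print("bowl",T((131,142),188),S((624,175),188))
E
```

```text
flapT RL,RR,FR,FL [[532.9578463114518, 151.21297719972551], [551.793624524764, -2.9329464599517223], [416.68026921370955, -18.203749918932843], [399.3835381132061, 135.67692265827978]] sides [np.float64(155.29247348727537), np.float64(135.97358648536886), np.float64(154.8497281223911), np.float64(134.47477384756857)]
  yaw 0.11676957899872054 0.11415825754131692 center [475.2  66.4 160. ]
flapS [[533.4683990700593, 153.01692679723624], [550.4847092766491, -2.777242492506616], [419.9840139542605, -18.259536792214817], [401.0373071268914, 136.38115923672422]] sides [np.float64(156.72070060374267), np.float64(131.41587771806604), np.float64(155.797055710039), np.float64(133.47188046771188)]
  yaw 0.11533311078407953 0.12155140108910334 center [476.2  67.1 160. ]
station [[715.7179364450226, 319.1069098255226], [769.893744117089, -117.0619859011294], [404.5550441290606, -163.06129901523616], [353.27449112575107, 272.56273921398525]] sides [np.float64(439.5205612213469), np.float64(368.2231694447163), np.float64(438.63196167112517), np.float64(365.41977351098507)]
  yaw 0.12038003748557742 0.12647944579123213 center [560.9  77.9 160. ]
cap [622.3  68.8 175. ] [625.1  67.9 175. ]
jars T [565.7 247.4 245. ] [600.  -92.8 245. ]  S [569.2 241.6 245. ] [606.7 -98.7 245. ]
bowl [669.2 227.9 188. ] [676.4 224.5 188. ]
```

No row can tilt the tool, since yaw only turns it about the vertical. But one finger has to be below worktop level while the other stays above it. Pushing radially outward at the reach limit, with the jaws radial, may tilt the tool outward, which is the direction needed. First I'll raise the tool and turn the jaws to the station's axis (about 0.12).

```bash
python3 -m creep '{"offset": [[0,-4,0],[0,-4,0],[0,-4,0],[0,-4,0],[0,-4,0],[0,0,0],[0,0,0],[0,0,0]], "yaw": [0.12,0.12,0.12,0.12,0.12,0.12,0.12,0.12]}'
cat >> h.py <<'E'
from scipy.spatial.transform import Rotation as Ro
np.set_printoptions(precision=3,suppress=True)
A=0.119; EDGE=np.array([545,75,160.]); SR=Ro.from_euler("z",A).as_matrix()  # station axes
CAP=np.array([623.5,68.4,160])
def st(X): return SR.T@(np.array(X)-EDGE)
def show(target=None):
    s=arm.get_state(); R=Ro.from_quat(s["tcp_rot"]).as_matrix(); p=s["position"]
    print("t",s["t"],"p",p,"st",st(p),"q",s["joint_pos"],"F",s["wrist_force"],"w",s["width"])
    print("axes in station (cols x,y,z)\n",SR.T@R)
    h=s["width"]/2
    for sg in(-1,1): print(" finger",sg,"inner",st(p+R[:,0]*sg*h),"outer",st(p+R[:,0]*sg*(h+15)))
    if target is not None: print("offset cm to target",R.T@(EDGE+SR@np.array(target)-p)/10)
E
python3 -c "
from h import *
R=Ro.from_quat(arm.get_state()['tcp_rot']).as_matrix();show((250,60,300));print(ray('top',245,80,150),ray('scene',468,207,150),ray('scene',445,250,0))"
```

```text
t: 0.77
position: [229.5, 581.6, 399.8]
tcp_rot: [-0.702, -0.081, 0.081, 0.703]
wrist_force: [0.0, -0.4, -0.6]
width: 86.7
t 0.7667 p [229.48  581.594 399.838] st [-253.146  540.47   239.838] q [1.069 0.175 1.21  0.    1.755 0.84 ] F [ 0.043 -0.446 -0.633] w 86.67871411995748
axes in station (cols x,y,z)
 [[ 0.994  0.001 -0.11 ]
 [ 0.11   0.001  0.994]
 [ 0.001 -1.     0.001]]
 finger -1 inner [-296.223  535.709  239.8  ] outer [-311.132  534.061  239.787]
 finger 1 inner [-210.069  545.231  239.877] outer [-195.159  546.879  239.89 ]
offset cm to target [ 44.737  -6.029 -53.277]
[954.122 261.728 150.   ] [922.039 317.231 150.   ] [929.342 248.127   0.   ]
```

```bash
python3 -m creep '{"offset": [[0,0,0],[2.7,-0.5,-3],[2.7,-0.5,-3],[2.7,-0.5,-3],[2.7,-0.5,-3],[2.7,-0.5,-3],[2.7,-0.5,-3],[2.7,-0.5,-3]], "yaw": [0.11,0,0,0,0,0,0,0]}' && python3 -m creep '{"offset": [[2.7,-0.5,-3],[2.7,-0.5,-3],[2.7,-0.5,-3],[2.7,-0.5,-3],[2.7,0,-3],[2.7,0,-3],[2.7,0,-3],[2.7,0,-3]], "yaw": [0,0,0,0,0,0,0,0]}'; python3 -c "
from h import *
show((250,-9,300))"
```

```text
t: 1.43
position: [444.1, 395.0, 433.9]
tcp_rot: [0.706, 0.044, -0.044, -0.706]
wrist_force: [0.9, 0.9, 0.4]
width: 86.6
t: 2.1
position: [688.5, 183.8, 453.4]
tcp_rot: [-0.706, -0.044, 0.044, 0.706]
wrist_force: [0.1, 0.6, 0.1]
width: 87.2
t 2.1 p [688.454 183.817 453.435] st [155.359  91.017 293.435] q [0.15  0.44  0.785 0.    1.917 0.025] F [0.133 0.581 0.095] w 87.19260794675705
axes in station (cols x,y,z)
 [[ 1.    -0.001 -0.006]
 [ 0.006  0.     1.   ]
 [-0.001 -1.     0.   ]]
 finger -1 inner [111.763  90.755 293.471] outer [ 96.763  90.664 293.484]
 finger 1 inner [198.954  91.279 293.398] outer [213.954  91.369 293.386]
offset cm to target [  9.403  -0.665 -10.058]
```

```bash
python3 -m creep '{"offset": [[2.5,0,-2.5],[2.5,0,-2.5],[2.5,0,-2.5],[2.5,0,-2.5],[4,0,0],[4,0,0],[4,0,0],[4,0,0]], "yaw": [0,0,0,0,0,0,0,0]}'; python3 -c "
from h import *
show()"
```

```text
t: 2.77
position: [867.9, 110.4, 400.4]
tcp_rot: [-0.703, -0.071, 0.017, 0.707]
wrist_force: [-0.1, 0.9, 1.0]
width: 87.1
t 2.7667 p [867.9   110.42  400.407] st [324.821  -3.165 240.407] q [ 0.033  0.969  0.093  0.009  2.003 -0.087] F [-0.136  0.895  1.047] w 87.13119665607854
axes in station (cols x,y,z)
 [[ 0.997  0.077 -0.005]
 [ 0.005  0.001  1.   ]
 [ 0.077 -0.997  0.001]]
 finger -1 inner [281.386  -3.393 237.045] outer [266.431  -3.472 235.888]
 finger 1 inner [368.256  -2.937 243.769] outer [383.212  -2.859 244.927]
```

```bash
python3 -m creep '{"offset": [[4,0,0],[4,0,0],[4,0,0],[4,0,0]], "yaw": [0,0,0,0]}'; python3 -c "
from h import *
show()"
```

```text
t: 3.1
position: [924.2, 117.9, 370.6]
tcp_rot: [-0.698, -0.109, -0.021, 0.707]
wrist_force: [0.4, 0.1, -0.1]
width: 87.0
t 3.1 p [924.226 117.854 370.552] st [381.632  -2.47  210.552] q [ 0.036  1.011  0.09   0.018  1.857 -0.083] F [ 0.404  0.135 -0.077] w 86.95337801938369
axes in station (cols x,y,z)
 [[ 0.983  0.183 -0.006]
 [ 0.006  0.002  1.   ]
 [ 0.183 -0.983  0.001]]
 finger -1 inner [338.892  -2.721 202.585] outer [324.146  -2.808 199.836]
 finger 1 inner [424.372  -2.22  218.519] outer [439.117  -2.133 221.268]
```

Pushing at the reach limit does tilt the tool outward (0.18 rad so far). I need about 0.38, so I'll keep going, adding some upward motion to stay clear of the rail.

```bash
python3 -m creep '{"offset": [[3.5,-2,0],[3.5,-2,0],[3.5,-2,0],[3.5,-2,0],[3.5,-2,0]], "yaw": [0,0,0,0,0]}'; python3 -c "
from h import *
show()"
```

```text
t: 3.52
position: [941.1, 119.8, 445.4]
tcp_rot: [-0.689, -0.158, -0.07, 0.704]
wrist_force: [0.0, -0.2, 0.2]
width: 87.0
t 3.5167 p [941.05  119.77  445.398] st [398.564  -2.565 285.398] q [ 0.032  0.939  0.088  0.031  1.791 -0.081] F [ 0.027 -0.219  0.231] w 86.98912058426497
axes in station (cols x,y,z)
 [[ 0.948  0.319 -0.006]
 [ 0.006  0.002  1.   ]
 [ 0.319 -0.948  0.   ]]
 finger -1 inner [357.343  -2.814 271.523] outer [343.127  -2.9   266.738]
 finger 1 inner [439.786  -2.316 299.273] outer [454.002  -2.23  304.058]
```

```bash
python3 -m creep '{"offset": [[3.5,-2,0],[3.5,-2,0]], "yaw": [0,0]}'; python3 -c "
from h import *
show((140,-16,90))"
```

```text
t: 3.68
position: [945.1, 120.1, 475.2]
tcp_rot: [-0.685, -0.176, -0.089, 0.702]
wrist_force: [0.3, 0.4, -0.1]
width: 87.1
t 3.6833 p [945.105 120.124 475.17 ] st [402.632  -2.695 315.17 ] q [ 0.03   0.911  0.088  0.036  1.767 -0.081] F [ 0.327  0.438 -0.084] w 87.07581620310884
axes in station (cols x,y,z)
 [[ 0.93   0.368 -0.006]
 [ 0.006  0.003  1.   ]
 [ 0.368 -0.93   0.   ]]
 finger -1 inner [362.15   -2.935 299.148] outer [348.203  -3.018 293.629]
 finger 1 inner [443.114  -2.455 331.192] outer [457.062  -2.372 336.712]
offset cm to target [-32.713  11.269  -1.18 ]
```

```bash
python3 -m creep '{"offset": [[-3.7,1.7,-0.15],[-3.7,1.7,-0.15],[-3.7,1.7,-0.15],[-3.7,1.7,-0.15],[-3.7,1.7,-0.15],[-3.7,1.7,-0.15],[-3.7,1.7,-0.15],[-3.7,1.7,-0.15]], "yaw": [0,0,0,0,0,0,0,0]}'; python3 -c "
from h import *
show((164,-16,26))
for n in ('top','scene'): cv2.imwrite(f'pics/{n}1.png',eyes.get_image(n)[:,:,::-1])
a=cv2.imread('pics/top1.png')[110:290,220:400]; b=cv2.imread('pics/scene1.png')[110:290,230:430]
cv2.imwrite('pics/both1.png',cv2.resize(np.hstack([a,b]),None,fx=2.1,fy=2.1,interpolation=cv2.INTER_CUBIC))"
```

```text
t: 4.35
position: [772.5, 87.9, 289.1]
tcp_rot: [-0.685, -0.175, -0.088, 0.702]
wrist_force: [0.9, -0.0, 0.9]
width: 87.1
t 4.35 p [772.479  87.867 289.121] st [227.397 -14.23  129.121] q [-0.012  0.231  1.394  0.056  1.145 -0.151] F [ 0.88  -0.025  0.883] w 87.06236617575337
axes in station (cols x,y,z)
 [[ 0.93   0.367 -0.006]
 [ 0.006  0.003  1.   ]
 [ 0.367 -0.93   0.001]]
 finger -1 inner [186.9   -14.479 113.156] outer [172.946 -14.565 107.655]
 finger 1 inner [267.894 -13.981 145.087] outer [281.849 -13.896 150.588]
offset cm to target [-9.681  7.268 -0.142]
```

View pics/both1.png

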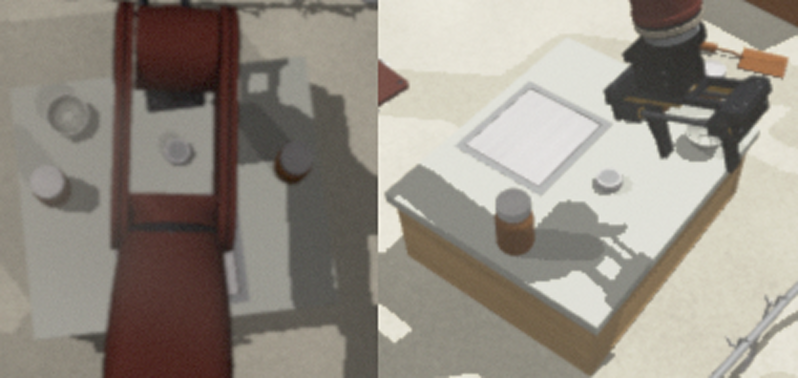

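The gripper is tilted as wanted, with the near finger lower, and the cap is undisturbed at (608,180) in the crop. I'll lower the near finger just behind the cap.

```bash
python3 -m creep '{"offset": [[-2.4,1.8,-0.03],[-2.4,1.8,-0.03],[-2.4,1.8,-0.03],[-2.4,1.8,-0.03],[0,0,0],[0,0,0]], "yaw": [0,0,0,0,0,0]}'; python3 -c "
from h import *
show((103,-16,25))
for n in ('scene',): cv2.imwrite(f'pics/{n}2.png',eyes.get_image(n)[:,:,::-1])
b=cv2.imread('pics/scene2.png')[130:270,260:420]
cv2.imwrite('pics/b2.png',cv2.resize(b,None,fx=4,fy=4,interpolation=cv2.INTER_CUBIC))"
```

```text
t: 4.95
position: [711.3, 79.1, 186.8]
tcp_rot: [-0.685, -0.174, -0.087, 0.702]
wrist_force: [-0.1, -0.2, -0.3]
width: 86.9
t 4.95 p [711.349  79.058 186.788] st [165.654 -15.72   26.788] q [-0.029  0.149  1.68   0.07   0.946 -0.184] F [-0.082 -0.161 -0.297] w 86.88300555079789
axes in station (cols x,y,z)
 [[ 0.932  0.363 -0.006]
 [ 0.005  0.003  1.   ]
 [ 0.363 -0.932  0.001]]
 finger -1 inner [125.184 -15.954  10.999] outer [111.21  -16.035   5.548]
 finger 1 inner [206.125 -15.486  42.576] outer [220.099 -15.405  48.028]
offset cm to target [-5.902 -2.111  0.011]
```

View pics/b2.png

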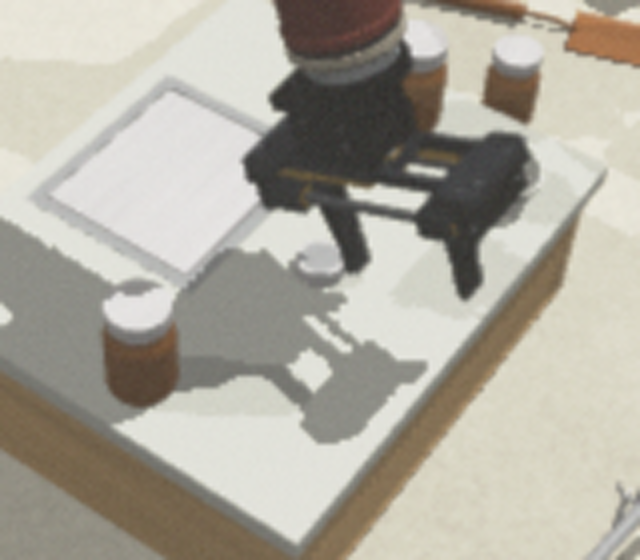

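The near finger stands directly behind the cap. I'll pre-push it 52 mm forward; it stays on the worktop, about 15 mm behind the opening.

```bash
python3 -m creep '{"offset": [[-0.75,-0.29,0],[-0.75,-0.29,0],[-0.75,-0.29,0],[-0.75,-0.29,0],[-0.75,-0.29,0],[-0.37,-0.15,0],[-0.37,-0.15,0],[-0.37,-0.15,0]], "yaw": [0,0,0,0,0,0,0,0]}';  python3 -m creep '{"offset": [[0,0,0],[0.93,0.36,0]], "yaw": [0,0]}'; python3 -c "
from h import *
show()
for n in ('scene',): cv2.imwrite(f'pics/{n}3.png',eyes.get_image(n)[:,:,::-1])
b=cv2.imread('pics/scene3.png')[130:270,260:420]
cv2.imwrite('pics/b3.png',cv2.resize(b,None,fx=4,fy=4,interpolation=cv2.INTER_CUBIC))"
```

```text
t: 5.67
position: [659.1, 72.4, 186.5]
tcp_rot: [-0.685, -0.174, -0.087, 0.702]
wrist_force: [0.2, -0.3, 1.0]
width: 87.1
t: 5.83
position: [668.6, 73.8, 186.2]
tcp_rot: [-0.685, -0.174, -0.087, 0.702]
wrist_force: [0.9, 0.0, -0.1]
width: 87.5
t 5.8333 p [668.579  73.779 186.23 ] st [122.56  -15.883  26.23 ] q [-0.041  0.047  1.79   0.076  0.939 -0.199] F [ 0.856  0.001 -0.063] w 87.48466056866175
axes in station (cols x,y,z)
 [[ 0.932  0.363 -0.006]
 [ 0.006  0.003  1.   ]
 [ 0.363 -0.932  0.001]]
 finger -1 inner [ 81.799 -16.132  10.36 ] outer [ 67.821 -16.217   4.918]
 finger 1 inner [163.322 -15.635  42.1  ] outer [177.299 -15.55   47.542]
```

View pics/b3.png

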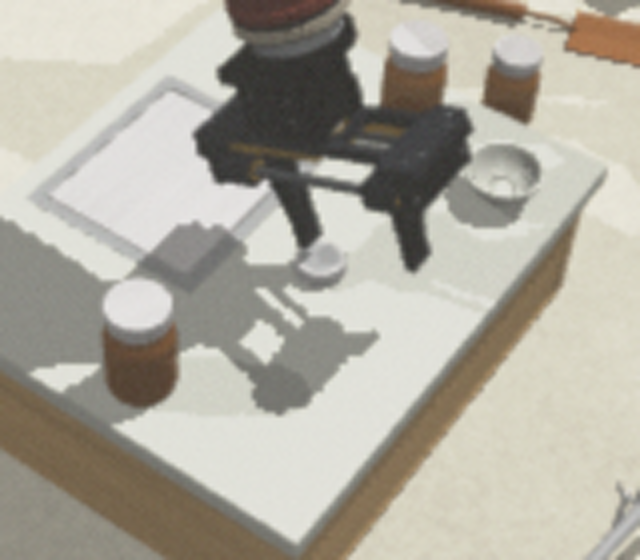

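The picture shows the cap still at (321,262) in the crop, so the finger went past without moving it. I'll compare the finger's projected position with the image.

```bash
python3 -c "
from h import *
s=arm.get_state(); R=Ro.from_quat(s['tcp_rot']).as_matrix(); p=s['position']
for k in (-58,-44,44,58):
  X=p+R[:,0]*k; print(k,X,(proj('scene',X)-[260,130])*4, proj('top',X))
for z in (160,175): print('cap', (proj('scene',[623.5,68.4,z])-[260,130])*4,proj('top',[623.5,68.4,z]))
cv2.imwrite('pics/top3.png',eyes.get_image('top')[:,:,::-1])
a=cv2.imread('pics/top3.png')[140:230,240:380]; cv2.imwrite('pics/a3.png',cv2.resize(a,None,fx=5,fy=5,interpolation=cv2.INTER_CUBIC))
"
```

```text
-58 [617.562  67.06  165.74 ] [309.603 262.032] [305.423 183.708]
-44 [630.493  68.68  170.853] [324.234 265.344] [304.924 179.237]
44 [711.778  78.864 202.994] [421.662 287.394] [301.729 150.656]
58 [724.71   80.484 208.107] [438.089 291.111] [301.212 146.032]
cap [316.281 270.195] [305.003 182.147]
cap [317.284 257.014] [304.997 181.231]
```

View pics/a3.png

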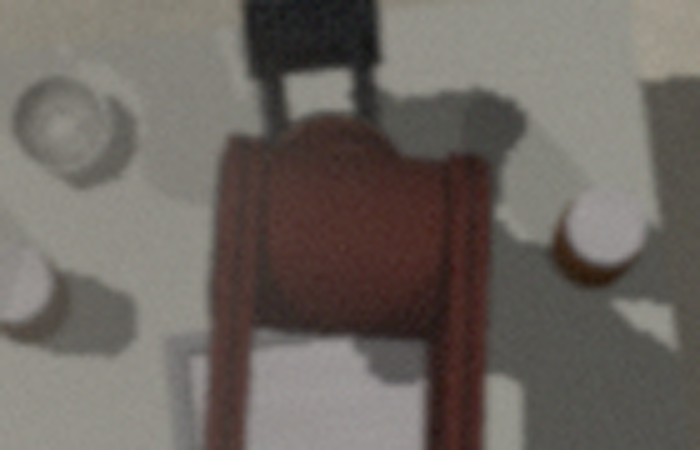

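The visible tips sit about 18 mm higher along the tool than the TCP model says: the open fingers don't reach the TCP. So the finger passed above the cap. I'll correct the model for this retraction, go back behind the cap and lower it.

```bash
sed -i 's/p+R\[:,0\]\*sg\*h)/p-R[:,1]*RET+R[:,0]*sg*h)/; s/p+R\[:,0\]\*sg\*(h+15))/p-R[:,1]*RET+R[:,0]*sg*(h+15))/; s/^A=0.119;/RET=18; A=0.119;/' h.py
python3 -m creep '{"offset": [[2.4,0.9,0],[2.4,0.9,0],[-0.2,0.45,0],[-0.2,0.45,0],[-0.1,0.3,0],[0,0,0],[0,0,0]], "yaw": [0,0,0,0,0,0,0]}'; python3 -c "
from h import *
show()
for n in ('scene',): cv2.imwrite(f'pics/{n}4.png',eyes.get_image(n)[:,:,::-1])
b=cv2.imread('pics/scene4.png')[150:240,300:400]
cv2.imwrite('pics/b4.png',cv2.resize(b,None,fx=6,fy=6,interpolation=cv2.INTER_CUBIC))"
```

```text
t: 6.52
position: [718.9, 80.2, 173.3]
tcp_rot: [-0.685, -0.173, -0.086, 0.702]
wrist_force: [0.3, -1.1, 0.6]
width: 86.9
t 6.5167 p [718.937  80.152 173.267] st [173.318 -15.534  13.267] q [-0.026  0.18   1.671  0.07   0.926 -0.183] F [ 0.267 -1.121  0.629] w 86.93173443709146
axes in station (cols x,y,z)
 [[ 0.932  0.362 -0.007]
 [ 0.006  0.003  1.   ]
 [ 0.362 -0.932  0.001]]
 finger -1 inner [126.285 -15.841  14.306] outer [112.303 -15.926   8.875]
 finger 1 inner [207.316 -15.349  45.785] outer [221.297 -15.264  51.217]
```

View pics/b4.png

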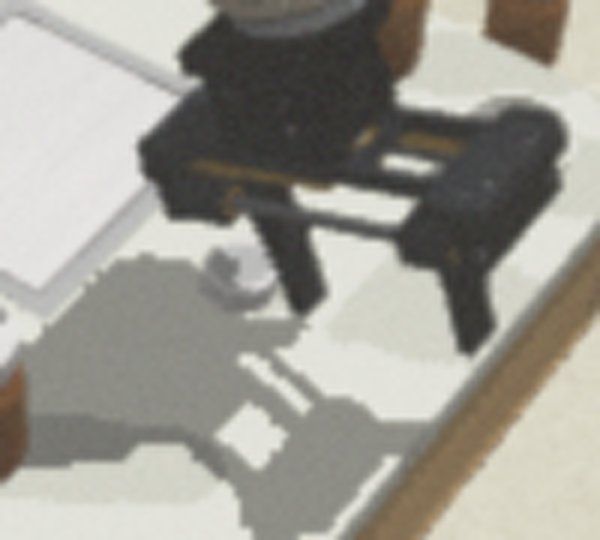

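The finger now stands right behind the cap, with its tip around cap height. I'll lower it 5 mm more and check the force.

```bash
python3 -m creep '{"offset": [[-0.07,0.19,0],[-0.07,0.19,0],[-0.04,0.1,0],[0,0,0]], "yaw": [0,0,0,0]}'; python3 -m creep '{"offset": [[-0.07,0.19,0],[0,0,0]], "yaw": [0,0]}';python3 -c "
from h import *
show(); print(st(ray('scene',305/6+300,312/6+150,170)))"
```

```text
t: 6.9
position: [719.7, 80.2, 168.6]
tcp_rot: [-0.685, -0.174, -0.087, 0.702]
wrist_force: [0.7, 0.6, 0.1]
width: 87.2
t: 7.07
position: [719.8, 80.2, 166.5]
tcp_rot: [-0.685, -0.174, -0.087, 0.702]
wrist_force: [0.2, 1.4, 0.7]
width: 86.7
t 7.0667 p [719.83   80.204 166.507] st [174.212 -15.588   6.507] q [-0.026  0.187  1.675  0.071  0.913 -0.184] F [0.203 1.402 0.665] w 86.7013814656851
axes in station (cols x,y,z)
 [[ 0.932  0.363 -0.006]
 [ 0.006  0.003  1.   ]
 [ 0.363 -0.932  0.001]]
 finger -1 inner [127.285 -15.892   7.54 ] outer [113.309 -15.977   2.093]
 finger 1 inner [208.068 -15.403  39.018] outer [222.045 -15.318  44.464]
[119.524 -16.652  10.   ]
```

```bash
python3 -m creep '{"offset": [[-0.75,-0.3,0],[-0.75,-0.3,0],[-0.75,-0.3,0],[-0.75,-0.3,0],[-0.75,-0.3,0],[-0.4,-0.16,0],[-0.4,-0.16,0],[-0.4,-0.16,0]], "yaw": [0,0,0,0,0,0,0,0]}';  python3 -m creep '{"offset": [[0,0,0],[1,0.3,0],[1,-2,0],[0,-3,0]], "yaw": [0,0,0,0]}'; python3 -c "
from h import *
show()
for n in ('scene',): cv2.imwrite(f'pics/{n}5.png',eyes.get_image(n)[:,:,::-1])
b=cv2.imread('pics/scene5.png')[150:240,280:380]
B=cv2.resize(b,None,fx=6,fy=6,interpolation=cv2.INTER_CUBIC);cv2.imwrite('pics/b5.png',B)"
```

```text
t: 7.73
position: [666.8, 73.4, 167.6]
tcp_rot: [-0.685, -0.174, -0.087, 0.702]
wrist_force: [-0.3, 0.6, 0.0]
width: 87.1
t: 8.07
position: [668.1, 73.7, 215.5]
tcp_rot: [-0.685, -0.172, -0.085, 0.703]
wrist_force: [-1.2, -0.6, 0.1]
width: 87.1
t 8.0667 p [668.104  73.682 215.53 ] st [122.077 -15.924  55.53 ] q [-0.041  0.025  1.756  0.073  1.    -0.194] F [-1.202 -0.59   0.084] w 87.13811750689051
axes in station (cols x,y,z)
 [[ 0.933  0.359 -0.006]
 [ 0.005  0.004  1.   ]
 [ 0.359 -0.933  0.002]]
 finger -1 inner [ 74.952 -16.222  56.699] outer [ 60.951 -16.301  51.317]
 finger 1 inner [156.286 -15.767  87.964] outer [170.287 -15.689  93.346]
```

View pics/b5.png

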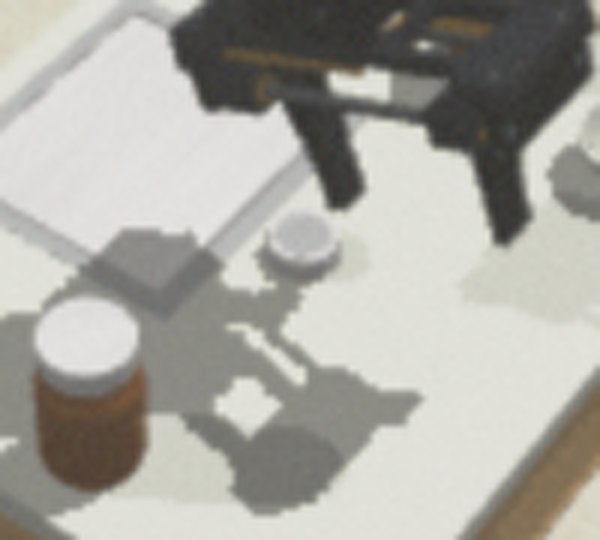

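The cap slid forward: its top is now at (304,238) in the crop and it is still behind the frame.

```bash
python3 -c "
from h import *
print(st(ray('scene',(304.5)/6-.5+280,238.5/6-.5+150,175)), st(ray('scene',440.5/4-.5+230,260.5/4-.5+130,175)))
show((0,0,0))"|head -3
```

```text
[ 43.676 -15.842  15.   ] [ 78.736 -16.546  15.   ]
t 8.1167 p [670.292  73.633 225.09 ] st [124.244 -16.232  65.09 ] q [-0.041  0.015  1.75   0.073  1.005 -0.194] F [3.635 0.79  5.108] w 87.37906242682416
axes in station (cols x,y,z)
```

```bash
python3 -m creep '{"offset": [[-2.2,-0.3,0],[-2.2,-0.3,0],[-2.2,-0.3,0],[-2.2,-0.3,0],[0,0,0],[0,0,0]], "yaw": [0,0,0,0,0,0]}'; python3 -c "
from h import *
show((38,-16,-10)); show((38,-16,-29))"
```

```text
t: 8.62
position: [582.7, 62.8, 197.6]
tcp_rot: [-0.685, -0.174, -0.087, 0.702]
wrist_force: [0.7, 1.0, 0.5]
width: 87.0
t 8.6167 p [582.698  62.803 197.613] st [ 35.983 -16.586  37.613] q [-0.073 -0.183  1.986  0.088  0.974 -0.234] F [0.722 1.036 0.476] w 87.01579526449208
axes in station (cols x,y,z)
 [[ 0.931  0.364 -0.006]
 [ 0.005  0.003  1.   ]
 [ 0.364 -0.931  0.001]]
 finger -1 inner [-11.091 -16.875  38.545] outer [-25.062 -16.955  33.086]
 finger 1 inner [ 69.956 -16.407  70.213] outer [ 83.927 -16.327  75.672]
offset cm to target [-1.545  4.508  0.053]
t 8.6167 p [582.698  62.803 197.613] st [ 35.983 -16.586  37.613] q [-0.073 -0.183  1.986  0.088  0.974 -0.234] F [0.722 1.036 0.476] w 87.01579526449208
axes in station (cols x,y,z)
 [[ 0.931  0.364 -0.006]
 [ 0.005  0.003  1.   ]
 [ 0.364 -0.931  0.001]]
 finger -1 inner [-11.091 -16.875  38.545] outer [-25.062 -16.955  33.086]
 finger 1 inner [ 69.956 -16.407  70.213] outer [ 83.927 -16.327  75.672]
offset cm to target [-2.236  6.278  0.051]
```

```bash
python3 -m creep '{"offset": [[-0.34,1.15,0],[-0.34,1.15,0],[-0.34,1.15,0],[-0.34,1.15,0],[0,0,0]], "yaw": [0,0,0,0,0]}';python3 -m creep '{"offset": [[-0.17,0.45,0],[-0.17,0.45,0],[-0.17,0.45,0],[0,0,0]], "yaw": [0,0,0,0]}'; python3 -c "
from h import *
show((40,-16,-29))"
```

```text
t: 9.03
position: [586.5, 63.5, 146.6]
tcp_rot: [-0.685, -0.173, -0.086, 0.702]
wrist_force: [-0.2, 0.5, 1.3]
width: 87.1
t: 9.37
position: [587.2, 63.5, 134.7]
tcp_rot: [-0.685, -0.174, -0.087, 0.702]
wrist_force: [0.9, -0.0, 1.1]
width: 87.2
t 9.3667 p [587.207  63.454 134.71 ] st [ 40.537 -16.475 -25.29 ] q [-0.071 -0.102  2.038  0.096  0.843 -0.247] F [ 0.905 -0.031  1.13 ] w 87.21554711727632
axes in station (cols x,y,z)
 [[ 0.932  0.363 -0.006]
 [ 0.006  0.003  1.   ]
 [ 0.363 -0.932  0.001]]
 finger -1 inner [ -6.629 -16.779 -24.361] outer [-20.604 -16.864 -29.809]
 finger 1 inner [ 74.627 -16.287   7.321] outer [ 88.602 -16.202  12.769]
offset cm to target [-0.185  0.326  0.047]
```

```bash
python3 -m creep '{"offset": [[-0.12,0.3,0],[-0.04,0.1,0],[0,0,0],[0,0,0]], "yaw": [0,0,0,0]}'; python3 -c "
from h import *
show()
for n in ('scene',): cv2.imwrite(f'pics/{n}6.png',eyes.get_image(n)[:,:,::-1])
b=cv2.imread('pics/scene6.png')[140:230,270:370]
B=cv2.resize(b,None,fx=6,fy=6,interpolation=cv2.INTER_CUBIC);cv2.imwrite('pics/b6.png',B)"
```

```text
t: 9.7
position: [587.5, 63.4, 131.5]
tcp_rot: [-0.685, -0.174, -0.087, 0.702]
wrist_force: [0.8, -0.2, 1.1]
width: 86.8
t 9.7 p [587.473  63.403 131.471] st [ 40.796 -16.557 -28.529] q [-0.071 -0.098  2.042  0.097  0.834 -0.248] F [ 0.806 -0.237  1.1  ] w 86.82343484446038
axes in station (cols x,y,z)
 [[ 0.931  0.364 -0.006]
 [ 0.006  0.003  1.   ]
 [ 0.364 -0.931  0.001]]
 finger -1 inner [ -6.189 -16.859 -27.579] outer [-20.158 -16.944 -33.043]
 finger 1 inner [ 74.668 -16.365   4.047] outer [ 88.638 -16.279   9.51 ]
```

View pics/b6.png

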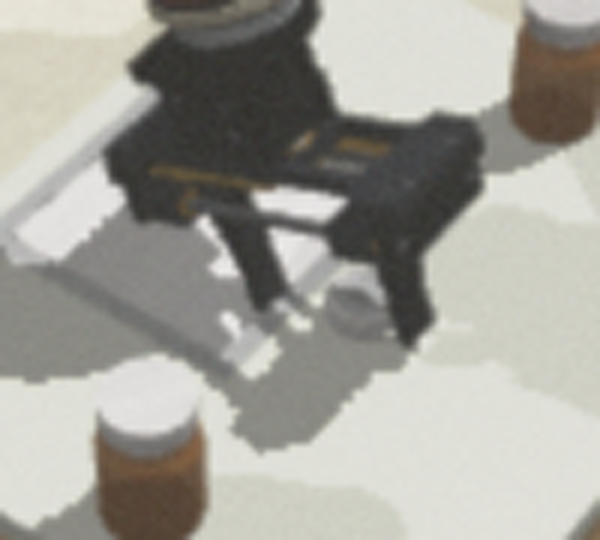

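The near finger is holding the flap down inside the opening, and the far finger stands behind the cap. Now I'll push.

```bash
python3 -m creep '{"offset": [[-0.65,-0.3,0],[-0.65,-0.27,0],[-0.65,-0.25,0],[-0.65,-0.25,0],[-0.65,-0.25,0],[-0.65,-0.25,0]], "yaw": [0,0,0,0,0,0]}';  python3 -c "
from h import *
show()"; python3 -m creep '{"offset": [[-0.65,-0.25,0],[-0.65,-0.25,0],[-0.65,-0.25,0],[-0.65,-0.25,0]], "yaw": [0,0,0,0]}';  python3 -c "
from h import *
show()"
```

```text
t: 10.25
position: [545.0, 58.1, 132.0]
tcp_rot: [-0.685, -0.174, -0.087, 0.702]
wrist_force: [2.6, 0.2, 2.1]
width: 86.9
t 10.25 p [545.026  58.102 131.974] st [ -1.98  -16.782 -28.026] q [-0.091 -0.215  2.142  0.105  0.852 -0.271] F [2.621 0.177 2.141] w 86.88745817292558
axes in station (cols x,y,z)
 [[ 0.931  0.365 -0.006]
 [ 0.006  0.003  1.   ]
 [ 0.365 -0.931  0.001]]
 finger -1 inner [-48.995 -17.081 -27.102] outer [-62.963 -17.166 -32.57 ]
 finger 1 inner [ 31.912 -16.591   4.573] outer [ 45.879 -16.507  10.041]
t: 10.58
position: [517.5, 54.6, 131.8]
tcp_rot: [-0.685, -0.174, -0.087, 0.702]
wrist_force: [3.6, 0.5, 1.8]
width: 87.0
t 10.5833 p [517.504  54.594 131.771] st [-29.724 -16.997 -28.229] q [-0.107 -0.296  2.207  0.111  0.87  -0.288] F [3.564 0.493 1.771] w 86.9933041241225
axes in station (cols x,y,z)
 [[ 0.931  0.364 -0.006]
 [ 0.006  0.003  1.   ]
 [ 0.364 -0.931  0.001]]
 finger -1 inner [-76.788 -17.295 -27.317] outer [-90.756 -17.379 -32.783]
 finger 1 inner [  4.222 -16.809   4.384] outer [ 18.191 -16.725   9.85 ]
```

```bash
python3 -m creep '{"offset": [[-0.37,-0.15,0],[0,0,0],[0,0,0],[0,0,0],[0,0,0],[0,0,0],[0,0,0],[0,0,0]], "yaw": [0,0,0,0,0,0,0,0]}'; python3 -c "
from h import *
ims={n:eyes.get_image(n)[:,:,::-1] for n in ('scene','top')}
for n in ims: cv2.imwrite(f'pics/{n}7.png',ims[n])
b=ims['scene'][140:230,250:350]; a=ims['top'][160:250,270:330]
cv2.imwrite('pics/b7.png',cv2.resize(np.hstack([b,a]),None,fx=5,fy=5,interpolation=cv2.INTER_CUBIC))"
```

```text
t: 11.25
position: [513.3, 54.2, 131.1]
tcp_rot: [-0.685, -0.173, -0.086, 0.702]
wrist_force: [-0.4, -0.2, 5.3]
width: 87.3
```

View pics/b7.png

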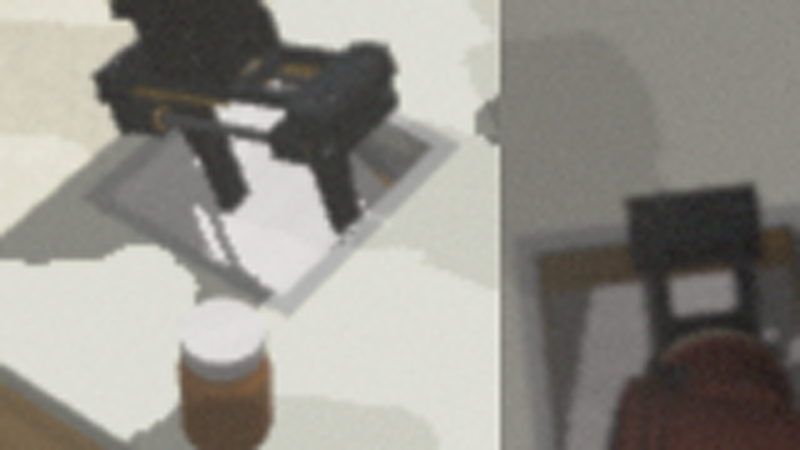

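The worktop is clear. The scene view shows the held-open flap bare, with the far finger at the rear edge and no cap on it. I'll lift straight out so the flap closes, move off sideways, and check by numbers.

```bash
python3 -m creep '{"offset": [[0.7,-1.9,0],[1.1,-2.8,0],[1.1,-2.8,0],[1.1,-2.8,0],[1.1,-2.8,0],[1.1,-2.8,0],[1.1,-2.8,0],[1.1,-2.8,0]], "yaw": [0,0,0,0,0,0,0,0]}'; python3 -m creep '{"offset": [[0,0,4],[0,0,4],[0,0,4],[0,0,4],[0,0,4],[0,0,4],[0,0,4],[0,0,4]], "yaw": [0,0,0,0,0,0,0,0]}'; python3 -m creep '{"offset": [[0,0,4],[0,0,4],[0,0,4],[0,0,4],[0,0,0],[0,0,0]], "yaw": [0,0,0,0,0,0]}'; python3 -c "
from h import *
for n in ('scene','top'):
  im=eyes.get_image(n)[:,:,::-1].copy(); cv2.imwrite(f'pics/{n}8.png',im); o=cv2.imread(f'pics/{n}0.png')
  d=(cv2.GaussianBlur(im,(3,3),0).astype(float)-cv2.GaussianBlur(o,(3,3),0)).mean(2)
  P=lambda x,y,z=160:proj(n,EDGE+SR@np.array([x,y,z-160.]))
  for nm,(x0,x1,y0,y1) in dict(flap=(-136,-4,-75,75),behind=(8,60,-75,75),capold=(62,94,-32,0),jar1=(20,60,145,185),jar2=(15,60,-196,-156),bowl=(115,170,105,165)).items():
    m=np.zeros(d.shape,np.uint8); cv2.fillPoly(m,[np.int32([P(x0,y0),P(x1,y0),P(x1,y1),P(x0,y1)])],1)
    v=d[m>0]; g=im.mean(2)[m>0]; print(n,nm,'diff mean %.1f min %.1f max %.1f'%(v.mean(),v.min(),v.max()),'grey min/max/std %.0f %.0f %.1f'%(g.min(),g.max(),g.std()), 'orig std %.1f'%o.mean(2)[m>0].std())
show()"
```

```text
t: 12.02
position: [512.6, 54.0, 361.8]
tcp_rot: [-0.685, -0.172, -0.085, 0.702]
wrist_force: [0.7, 0.5, 0.2]
width: 87.1
t: 12.68
position: [472.3, 372.8, 360.6]
tcp_rot: [-0.686, -0.173, -0.086, 0.701]
wrist_force: [1.0, -0.2, -0.1]
width: 87.0
t: 13.18
position: [452.2, 531.2, 358.2]
tcp_rot: [-0.687, -0.173, -0.084, 0.7]
wrist_force: [-0.5, -0.5, -0.6]
width: 87.2
scene flap diff mean -0.2 min -2.3 max 1.7 grey min/max/std 158 215 5.6 orig std 5.6
scene behind diff mean 0.5 min -2.0 max 57.0 grey min/max/std 165 210 13.9 orig std 14.5
scene capold diff mean 53.9 min 18.0 max 95.3 grey min/max/std 203 209 1.1 orig std 28.1
scene jar1 diff mean 0.4 min -3.0 max 2.7 grey min/max/std 66 149 17.8 orig std 18.2
scene jar2 diff mean -0.4 min -2.7 max 1.7 grey min/max/std 64 204 26.8 orig std 26.8
scene bowl diff mean 0.0 min -2.3 max 2.3 grey min/max/std 94 208 28.9 orig std 29.1
top flap diff mean 4.3 min 1.0 max 7.0 grey min/max/std 104 148 4.8 orig std 4.6
top behind diff mean 5.2 min 0.7 max 42.7 grey min/max/std 107 141 6.0 orig std 7.5
top capold diff mean 22.9 min 5.3 max 45.3 grey min/max/std 131 138 1.5 orig std 7.9
top jar1 diff mean 3.3 min 0.3 max 5.7 grey min/max/std 69 145 27.5 orig std 26.6
top jar2 diff mean 3.2 min -0.3 max 6.7 grey min/max/std 28 145 41.5 orig std 40.2
top bowl diff mean 3.6 min 0.3 max 6.0 grey min/max/std 90 137 12.0 orig std 11.4
t 13.2833 p [453.546 529.35  360.939] st [-36.867 461.994 200.939] q [ 0.88   0.125  1.382 -0.257  1.368  0.773] F [ 1.101 -0.394  0.88 ] w 87.0494730209352
axes in station (cols x,y,z)
 [[ 0.932  0.361 -0.006]
 [ 0.007  0.     1.   ]
 [ 0.361 -0.932 -0.002]]
 finger -1 inner [-83.954 461.697 201.999] outer [-97.941 461.597 196.58 ]
 finger 1 inner [ -2.785 462.277 233.447] outer [ 11.201 462.377 238.865]
```

The flap is shut and looks the same as at the start. The cap is gone from the worktop, and the jars and bowl haven't moved. I'll hand in.

```bash
python3 -c "
from cell import ticket; print(ticket.job_done())"
```

```text
the job is handed in; nothing more can be done
None
```

The cap went over the edge into the opening while the flap was held down, and the flap then closed. I handed the job in at about 13.3 s, with the arm clear of everything.

**How it was done**
- **Tilt:** the rows cannot tilt the tool, so I pushed outward at the reach limit until it leaned about 0.37 rad. That put the near finger about 37 mm lower than the far one.
- **First push:** I slid the cap about 35 mm forward on the worktop, because it lay too far back for both fingers to work at once. It stopped with its front about 23 mm behind the opening.
- **Flap and cap:** the near finger pressed the flap about 33 mm deep and held it. The far finger pushed the cap over the edge, and then I lifted straight out.

**Last checks**
- **Flap:** in both cameras it looks the same as at the start, shut and with nothing on it.
- **Cap:** it is gone from the worktop. I could not see it in the drawer; that it is there follows from its being neither on the worktop nor on the flap.
- **Other things:** jars 1 and 2 and the bowl are unchanged in both views. I did not check the things on the counter by numbers, but the arm never went near them.
- **Forces:** readings stayed at or below about 6 N.

**What disagreed:** my first pass at the cap went over it without touching. The open fingertips turned out to sit about 18 mm short of the stated TCP. I corrected for that and repeated the pass.

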